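Transfer a row of test pots onto the kiln board in reverse order

TASK

First lay the long white kiln board flat on the dark steel kiln stand, with both of its end holes over the stand's two dowels and fully down. Then move the three clay pots from the drying rack onto the three grey spots of the board in reverse order: the pot that stands leftmost on the rack (seen from the robot) goes to the right-hand spot, the middle one to the middle spot, the rightmost one to the left-hand spot. Stand each upright, centred on its spot, let go, and leave the amber jar and the little pigment jar where they are.

Things in the scene. Friction and masses are not known exactly. Their poses are not given: they have to be found in the camera images.
- board: Loose flat white kiln board, 66 mm wide (x), 300 mm long (y), 14 mm thick, 0.3 kg, on the table. Round through holes, 18 mm in diameter, at y = +132 and -132 mm; grey spots, 44 mm across, flush on top at y = +80, 0 and -80 mm. Origin: centre of its underside; z up, y along its length, to the robot's left (turned at most 0.12 rad). Grip it across its width at the middle.
- stand: Fixed dark steel stand: level bearer 54 mm wide (x), 296 mm long (y), top at 30 mm; feet 100 mm wide, 16 mm high at y = +-100 mm, none at the middle. Two brass dowels, 10 mm in diameter, at y = +132 and -132 mm, rise 24 mm above the bearer, the top 8 mm tapered. Origin: on the table under its centre; z up, y along it, to the robot's left (turned at most 0.12 rad). Board on it: top at 44 mm.
- beaker: The tall round pot: tapered beaker, 42 mm across the foot, 50 mm across the rim, 72 mm high, 4 mm wall, open top. Plain terracotta, about 0.13 kg, stands upright and loose on its mat. Origin: centre of its underside; z up.
- square_pot: The square pot: 48 by 48 mm, 54 mm high, 5 mm wall, open top; its sides are parallel to its x and y axes, within 0.12 rad of the rack's. Plain terracotta, about 0.15 kg, stands upright and loose on its mat. Origin: centre of its underside; z up.
- bowl: The low wide round pot: 48 mm across the foot, 62 mm across from 14 mm up to its rim at 38 mm, 4 mm wall, open top. Plain terracotta, about 0.12 kg, stands upright and loose on its mat. Origin: centre of its underside; z up.
- mat_beaker: Fixed round cork mat, 74 mm across, 4 mm thick, on the slatted pale metal drying rack (270 x 100 mm, top 30 mm above the table); the tall beaker starts on it. Three mats in a row, 80 mm apart along the rack; their order varies. Origin: centre of its underside; its top is 34 mm above the table. z up, y along the rack towards the robot's left (turned at most 0.12 rad).
- mat_square: Fixed round cork mat, 74 mm across, 4 mm thick, on the slatted pale metal drying rack (270 x 100 mm, top 30 mm above the table); the square pot starts on it. Three mats in a row, 80 mm apart along the rack; their order varies. Origin: centre of its underside; its top is 34 mm above the table. z up, y along the rack towards the robot's left (turned at most 0.12 rad).
- mat_bowl: Fixed round cork mat, 74 mm across, 4 mm thick, on the slatted pale metal drying rack (270 x 100 mm, top 30 mm above the table); the low bowl starts on it. Three mats in a row, 80 mm apart along the rack; their order varies. Origin: centre of its underside; its top is 34 mm above the table. z up, y along the rack towards the robot's left (turned at most 0.12 rad).
- jar: Bystander, loose: amber glass jar with a steel lid, 68 mm across, 95 mm high, 0.35 kg. To be left where it is. Origin: centre of its underside.
- pigment: Bystander, loose: small white pigment jar with a black cap, 34 mm across, 42 mm high, standing in the middle among the task's things. To be left where it is. Origin: centre of its underside.

How it is judged:
By the outcome, as a careful person would: the job done as asked, in the order asked, and still so for the second after the job is handed in, with the robot touching nothing.
It also fails if it takes over 106 s, if anything falls off the work surface, if the arm or the gripper's body presses on something with over 40 N, if the wrist force passes 120 N, or if a joint passes its speed limit or range.

ROBOT

A 6-joint arm with a two-finger parallel gripper is mounted at the origin on the work surface. World frame = base frame: x ahead of the robot, y to its left, z up, the work surface at z = 0. Lengths are in m, angles in rad, forces in N, time in s.
With the tool pointing down it reaches from about 0.4 to 0.925 m from the base axis. Payload 12.5 kg.
Tool frame: the origin (TCP) lies midway between the tips of the shut fingers; the grasp point (between the pads) lies 19 mm behind it; z points along the fingers, y is the line along which they close (so a half turn about z gives the same grasp; the last joint's range is limited). The gripper opens to 95 mm and grips with 3 to 60 N. Pads are 20 mm wide; open, the fingers measure 119 mm over their backs; the gripper's body (75 mm by 180 mm) begins 59 mm behind the grasp point.
Start: joints at [-1.215, 0.491, 1.559, -0, 1.092, -0.106], TCP at [0.279, -0.56, 0.177] pointing down, gripper open.
Joint ranges: [-3.1, 3.1], [-0.84, 2.19], [0.05, 2.79], [-1.13, 4.28], [0.06, 2.93], [-2.69, 2.69]. Speed limits (rad/s): [2.22, 2.22, 2.79, 3.14, 3.14, 3.14].

INTERFACE

Orientations are given as a unit quaternion [x, y, z, w].
In Python, from rig import bot gives the robot as it stands.
- The arm moves only by the tool play_rows, never from a script. Its argument "deltas" is text: rows parted by semicolons, each of 4 numbers parted by spaces: the shift along the world's x, y, z in mm, then the turn about the world's z in rad. A call has 1 to 12 rows; each row shifts and turns the commanded pose from where the row before left it; what a row does not reach is not made up. A row lasts 1/12 s, in which the tool goes at most 41.7 mm and 7.16 degrees, less where a joint would pass 70% of its speed; a pose out of reach is approached as far as the arm can. A call is refused whole if a number of a shift passes 41.7 or a number of a turn 0.125, either way. A call with a gripper value outside its range is refused whole. "hand" is the opening, from 0 (shut) to 1 (fully open), set as the call begins (left out, the last holds). The fingers move at their own pace and stop on an object; "newtons" is the grip in N (left out, the last holds). Time passes only in rows, so rows that do not move let the fingers close. It gives the time, the measured TCP pose, the force, the opening and the grip force at its end, in the units of the state.
- bot.read_state(): the state, without advancing time (a new reading comes with each control period).
- bot.capture(name): name is "side" or "top"; returns a dict with "image" (480x640x3 uint8, red, green, blue), "fx", "fy", "cx", "cy" (pixels), "T" (4x4, takes a point from camera to world coordinates). Camera axes: x right, y up, looking along -z (the intrinsics and any distortion apply to the point x, -y, -z); pixel columns grow to the right and rows downward; lengths in m; the calibration is good to about 2 mm. A picture is of the moment at which its call begins. There is no depth.
- bot.hand_in(): hands the job in; it is judged then, once.
The state is a dict: "clock": time; "joint_pos": joint angles; "dq": joint speeds; "tau": joint torques, N m; "position": TCP position; "orientation": TCP orientation; "contact_force": force on the tool from outside, world axes, zero at the start; "wrist_torque": the same for the moment, N m; "grip_width": finger opening in m; "finger_force": force on a finger pad.
Only numpy, scipy, OpenCV 4.12 (cv2) and the standard library are available. Lean on these libraries where they do the work, as an engineer would, in place of code of your own. Each camera call takes 0.05 s, during which the arm holds its last target. There are 200 camera calls.

## Working session

There is one attempt and no reset: what is moved stays moved. The work goes in short steps, Python scripts to look and compute and a tool call to move; the robot and the scene stay as the last step left them, time stands still between calls to the robot, and variables do not carry over. Pictures are saved under pics/ and viewed, at most 17 in all, crops included, and the job is handed in when it is done.

Besides the shell and the picture viewer there is one more tool, called in YAML: its name, and indented under it one key for each argument. play_rows: Moves the arm, as the interface text tells. Its arguments: {"type":"object","properties":{"deltas":{"type":"string"},"hand":{"type":"number"},"newtons":{"type":"number"}},"required":["deltas"]}

```bash
ls; mkdir -p pics; cat > h.py <<'E'
from rig import bot
import cv2, numpy as np
E
python3 - <<'E'
from h import *
s=bot.read_state(); print(s)
for n in("top","side"):
    c=bot.capture(n); cv2.imwrite(f"pics/{n}0.png",c["image"][:,:,::-1]); np.savez(f"pics/{n}0.npz",**c)
    print({k:v for k,v in c.items() if k!="image"})
E
```

```text
pics
{'clock': 0.0, 'joint_pos': array([-1.21457646e+00,  4.91559084e-01,  1.55947144e+00, -5.48862557e-06,
        1.09166786e+00, -1.05600235e-01]), 'dq': array([-0.00158178,  0.00242899, -0.00202748, -0.00034157, -0.0002246 ,
       -0.00119096]), 'tau': array([ 2.98866384e-03, -6.12643147e+01, -2.58182645e+01,  6.94364123e-02,
        4.82151029e-02, -9.88416423e-05]), 'position': array([ 0.27840419, -0.55924582,  0.17605449]), 'orientation': array([ 9.73458082e-01,  2.28864712e-01, -7.15139215e-05, -5.48227078e-04]), 'contact_force': array([ 0.47833844, -0.10299114, -0.41263107]), 'wrist_torque': array([ 0.01135537, -0.02500082, -0.03073448]), 'finger_force': 0.0, 'grip_width': 0.09524655733271606}
{'fx': 461.83286463306916, 'fy': 461.83286463306916, 'cx': 312.89877342444584, 'cy': 240.0443215075587, 'T': array([[-0.01509158,  0.99122786, -0.13129955,  0.45842756],
       [-0.99841883, -0.00782762,  0.05566476,  0.01068828],
       [ 0.0541487 ,  0.13193201,  0.98977869,  0.72881895],
       [ 0.        ,  0.        ,  0.        ,  1.        ]])}
{'fx': 546.8881246923544, 'fy': 546.8881246923544, 'cx': 322.7382189362168, 'cy': 238.7612983676107, 'T': array([[ 0.97983966,  0.1308713 , -0.15095343,  0.42823227],
       [-0.19915554,  0.57987487, -0.78998874, -0.68159155],
       [-0.01585275,  0.80412551,  0.59424814,  0.56675099],
       [ 0.        ,  0.        ,  0.        ,  1.        ]])}
```

View pics/top0.png

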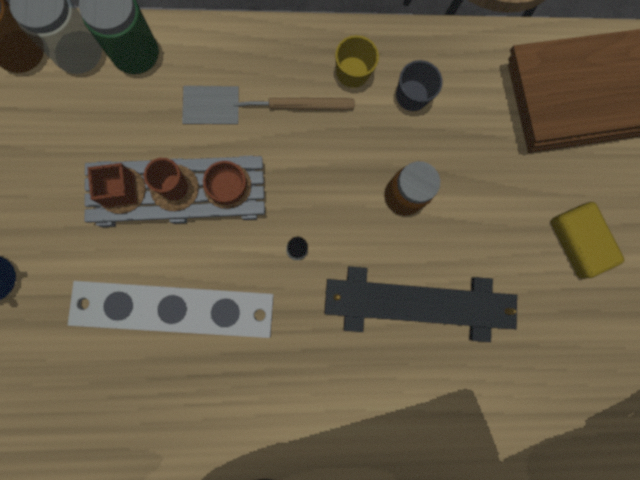

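View pics/side0.png

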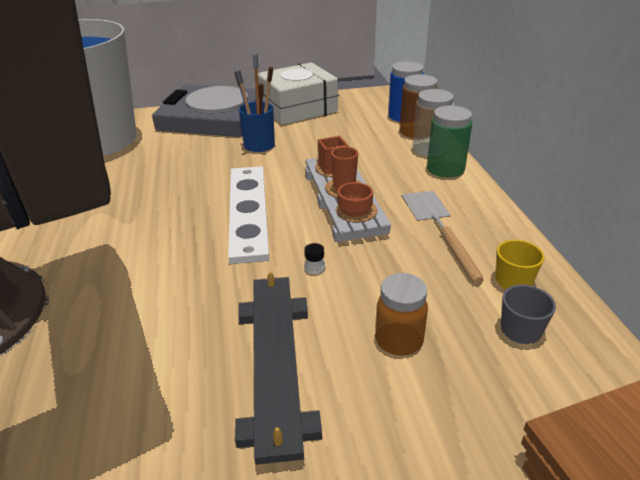

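The top view has left as +y. The rack runs square (110,185), beaker (165,178), bowl (227,184). The board is at (172,309), the stand at (422,304), and the pigment jar at (297,247). The side view agrees. So the square pot goes to the right spot, the beaker to the middle and the bowl to the left.

```bash
cat >> h.py <<'E'
from scipy.optimize import least_squares, minimize
def proj(c,P):
    T=np.asarray(c["T"]);p=(np.atleast_2d(P)-T[:3,3])@T[:3,:3]
    return np.c_[c["cx"]+c["fx"]*p[:,0]/-p[:,2], c["cy"]+c["fy"]*p[:,1]/p[:,2]]
def unproj(c,uv,z):
    T=np.asarray(c["T"]);uv=np.atleast_2d(uv).astype(float)
    d=np.c_[(uv[:,0]-c["cx"])/c["fx"],-(uv[:,1]-c["cy"])/c["fy"],-np.ones(len(uv))]@T[:3,:3].T
    return T[:3,3]+d*((z-T[2,3])/d[:,2])[:,None]
def blobs(mask,amin=5):
    n,l,st,ce=cv2.connectedComponentsWithStats(mask.astype(np.uint8))
    return [(ce[i].round(2),st[i]) for i in range(1,n) if st[i][4]>=amin],l
def pose(x,y,a,L):
    L=np.atleast_2d(L).astype(float);R=np.array([[np.cos(a),-np.sin(a)],[np.sin(a),np.cos(a)]])
    return np.c_[L[:,:2]@R.T+[x,y],L[:,2]]
E
python3 - <<'E'
from h import *
for n in("top","side"):
    c=dict(np.load(f"pics/{n}0.npz")); hsv=cv2.cvtColor(c["image"],cv2.COLOR_RGB2HSV)
    pts={"top":[(118,306),(95,300),(110,172),(140,200),(165,165),(228,180),(180,205),(338,297),(512,312),(400,305),(300,350),(84,303)],
     "side":[(247,184),(248,231),(240,250),(345,170),(355,205),(270,282),(278,437),(275,350)]}[n]
    print(n,[(p,hsv[p[1],p[0]].tolist()) for p in pts])
    h,s,v=[hsv[...,i].astype(int) for i in range(3)]
    white=(s<40)&(v>(120)); board,l=blobs(white,300); print("white",[(a.tolist(),b.tolist()) for a,b in board])
    terra=((h<9)|(h>174))&(s>120); print("terra",[(a.tolist(),b.tolist()) for a,b in blobs(terra,60)[0]])
    br=(h>10)&(h<28)&(s>165); print("brass",[(a.tolist(),b.tolist()) for a,b in blobs(br,4)[0]][:30])
E
```

```text
top [((118, 306), [120, 14, 72]), ((95, 300), [84, 9, 145]), ((110, 172), [6, 145, 44]), ((140, 200), [18, 110, 95]), ((165, 165), [8, 139, 46]), ((228, 180), [10, 142, 99]), ((180, 205), [16, 109, 91]), ((338, 297), [21, 135, 115]), ((512, 312), [20, 129, 65]), ((400, 305), [78, 26, 49]), ((300, 350), [20, 83, 111]), ((84, 303), [20, 85, 117])]
white [([170.09, 309.16], [68, 281, 205, 57, 6681])]
terra [([104.03, 196.18], [92, 189, 26, 17, 87])]
brass [([3.0, 3.9], [1, 0, 5, 9, 10]), ([2.17, 15.83], [0, 15, 5, 3, 6]), ([7.5, 15.0], [6, 14, 4, 3, 4]), ([0.6, 19.8], [0, 19, 3, 3, 5]), ([8.2, 25.0], [7, 24, 3, 3, 5]), ([17.25, 27.5], [17, 26, 2, 4, 4]), ([0.5, 30.25], [0, 29, 2, 3, 4]), ([12.6, 31.6], [11, 31, 4, 2, 5]), ([17.8, 32.8], [17, 31, 3, 4, 5]), ([5.5, 36.5], [5, 35, 2, 4, 6]), ([13.25, 35.0], [12, 34, 3, 3, 4]), ([355.09, 60.54], [336, 37, 42, 50, 1168]), ([10.0, 41.67], [9, 38, 3, 8, 9]), ([20.33, 39.5], [20, 38, 2, 4, 6]), ([28.86, 42.57], [27, 39, 6, 7, 14]), ([4.0, 42.4], [3, 42, 3, 2, 5]), ([2.07, 46.57], [0, 44, 6, 6, 14]), ([18.17, 45.0], [17, 44, 3, 3, 6]), ([21.08, 
[... 1377 characters left out ...]
), ([260.0, 92.0], [259, 91, 3, 3, 4]), ([259.17, 96.33], [258, 95, 4, 4, 6]), ([259.75, 107.25], [259, 106, 2, 3, 4]), ([259.29, 111.0], [258, 110, 3, 3, 7]), ([517.39, 262.66], [496, 240, 48, 49, 1836]), ([270.5, 279.61], [269, 273, 5, 13, 28]), ([400.01, 329.35], [376, 298, 51, 57, 2037]), ([276.72, 434.16], [274, 430, 7, 12, 32]), ([531.67, 434.33], [530, 433, 4, 4, 6]), ([533.67, 439.0], [532, 437, 4, 5, 6]), ([279.06, 441.69], [276, 438, 6, 7, 16]), ([541.0, 444.25], [540, 443, 3, 3, 4]), ([544.86, 452.71], [543, 452, 5, 3, 7]), ([530.75, 456.0], [530, 455, 3, 3, 4]), ([534.0, 462.0], [533, 461, 3, 3, 4]), ([544.5, 467.0], [544, 466, 2, 3, 4]), ([563.09, 475.82], [561, 472, 5, 8, 11])]
```

```bash
python3 - <<'E'
from h import *
c=cv2.imread("pics/top0.png"); s=cv2.imread("pics/side0.png")
a=cv2.resize(c[140:350,60:280],None,fx=2.5,fy=2.5,interpolation=cv2.INTER_CUBIC)
b=cv2.resize(s[255:475,215:335],None,fx=2,fy=2.3863,interpolation=cv2.INTER_CUBIC)
cv2.imwrite("pics/z1.png",np.hstack([a,b[:525]]))
E
```

```text
(no output)
```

View pics/z1.png

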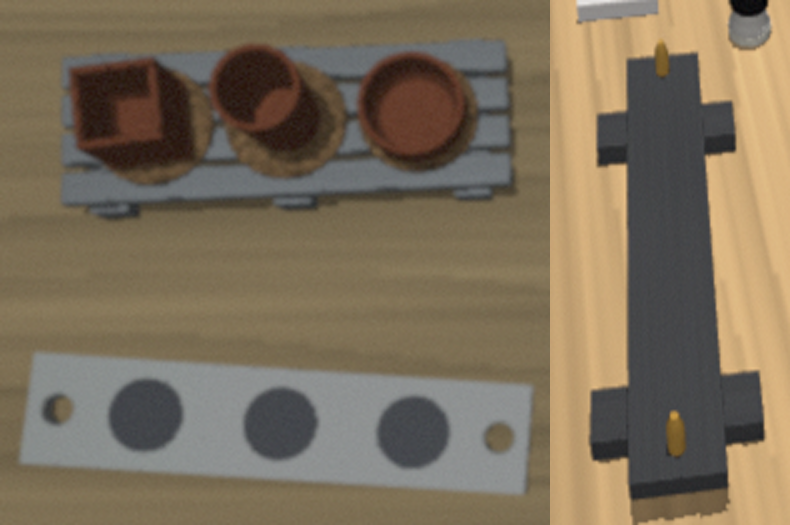

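The crop confirms this. Rim centres in crop pixels are: square corners (70,75), (153,60), (163,138), (82,148), beaker (256,87), bowl (411,105). Board spots and holes are clear, and so are the dowels and bearer corners in the side view.

```bash
python3 - <<'E'
from h import *
c={n:dict(np.load(f"pics/{n}0.npz")) for n in("top","side")}
def fit(obs,x0,yaw=True):
    f=lambda q:np.concatenate([(proj(c[n],pose(q[0],q[1],q[2] if yaw else 0,L))-uv).ravel() for n,L,uv in obs])
    r=least_squares(f,x0,loss="soft_l1"); return r.x,np.abs(r.fun).max().round(1)
# board spots
res={}
S=[(0,80,.014),(0,0,.014),(0,-80,.014)]; S=np.array(S)*[1e-3,1e-3,1]
obs=[]
for n,box,lo in(("top",(80,285,265,335),100),("side",(232,175,266,245),150)):
    im=c[n]["image"];g=cv2.cvtColor(im,cv2.COLOR_RGB2GRAY);x0,y0,x1,y1=box
    b,_=blobs((g[y0:y1,x0:x1]<lo),80); uv=np.array([q[0]+[x0,y0] for q in b if q[1][4]<1200 and q[1][2]<45])
    uv=uv[np.argsort(uv[:,0] if n=="top" else uv[:,1])]; print(n,uv.tolist())
    if len(uv)==3: obs.append((n,S,uv))
for o in([obs[0]],[obs[-1]],obs): print("board",fit(o,[.4,.3,0.]))
# stand
d=.132
top=[("top",np.array([(.027,.148,.03),(-.027,.148,.03),(.027,-.148,.03),(-.027,-.148,.03)]),np.array([(327,279),(325,313),(518,293),(516,329)]))]
side=[("side",np.array([(-.027,.148,.03),(.027,.148,.03),(-.027,-.148,.03),(.027,-.148,.03),(0,d,.054),(0,-d,.054),(0,d,.03),(0,-d,.03)]),
 np.array([(254,279.3),(288.5,278),(255.5,459),(302.5,454),(270,272.2),(277,427),(271,286.4),(278,445.7)]))]
for o in(top,side,top+side): print("stand",fit(o,[.4,-.2,0.]))
k=lambda p:np.array(p)/2.5+[60,140]
for nm,p,z in(("beaker",[(256,87)],.106),("bowl",[(411,105)],.072),("sq",[(70,75),(153,60),(163,138),(82,148)],.088)):
    P=unproj(c["top"],k(p),z); print(nm,P.mean(0).round(4),P.round(4).tolist(), "side px",proj(c["side"],P.mean(0)).round(1).tolist())
print("pigment", unproj(c["top"],(297,243),.042), "jar",unproj(c["top"],(418,183),.095))
print("rack corners",unproj(c["top"],k([(62,57),(507,40),(512,190),(62,203)]),.03).round(4).tolist())
E
```

```text
top [[117.88, 305.53], [171.68, 309.04], [224.81, 312.43]]
side [[246.76, 184.22], [247.03, 206.24], [247.6, 231.03]]
board (array([ 0.44999301,  0.1854717 , -0.0805619 ]), np.float64(0.1))
board (array([ 0.4518532 ,  0.18394283, -0.07990796]), np.float64(0.1))
board (array([ 0.45069116,  0.18524806, -0.0795561 ]), np.float64(0.8))
stand (array([ 0.45258943, -0.19400198, -0.09260516]), np.float64(1.2))
stand (array([ 0.45427273, -0.19633133, -0.09609161]), np.float64(3.3))
stand (array([ 0.45387562, -0.19542174, -0.09526832]), np.float64(3.0))
beaker [0.6324 0.1799 0.106 ] [[0.6324, 0.1799, 0.106]] side px [[342.6, 152.3]]
bowl [0.6312 0.1006 0.072 ] [[0.6312, 0.1006, 0.072]] side px [[352.3, 191.0]]
sq [0.6271 0.2605 0.088 ] [[0.6443, 0.2869, 0.088], [0.653, 0.242, 0.088], [0.6083, 0.2348, 0.088], [0.6028, 0.2784, 0.088]] side px [[330.4, 142.0]]
pigment [[ 0.54525875 -0.00401275  0.042     ]] jar [[ 0.62348243 -0.1764886   0.095     ]]
rack corners [[0.6724, 0.3172, 0.03], [0.6838, 0.0475, 0.03], [0.5888, 0.0446, 0.03], [0.5823, 0.3128, 0.03]]
```

play_rows:
  deltas: "33 20 0 0.086;33 20 0 0.086;33 20 0 0.086;33 20 0 0.086;33 20 0 0.086;33 20 0 0.086;0 36 0 0.086;0 36 0 0.086;0 36 0 0.086;0 36 0 0.086;0 36 0 0.086;0 36 0 0.086"
  hand: 1

```text
clock: 1.1
position: [0.4761, -0.2218, 0.1764]
orientation: [0.732, 0.681, -0.0, -0.0]
contact_force: [-0.1, -0.1, 0.4]
grip_width: 0.0953
finger_force: 0.0
```

play_rows:
  deltas: "-2 34 0 0;-2 34 0 0;-2 34 0 0;-2 34 0 0;-2 34 0 0;-2 34 0 0;-2 34 0 0;-2 34 0 0;-2 34 0 0;-2 34 -20 0;-2 34 -20 0;-2 34 -20 0"

```text
clock: 2.1
position: [0.4521, 0.1861, 0.116]
orientation: [0.734, 0.679, 0.0, 0.0]
contact_force: [1.4, -0.2, 0.1]
grip_width: 0.095
finger_force: 0.0
```

```bash
cat >> h.py <<'E'
def st():
    s=bot.read_state(); q=s["orientation"]; x,y,z,w=q
    R=np.array([[0,2*(x*y-z*w)],[0,1-2*(x*x+z*z)]]); a=np.arctan2(R[1,1],R[0,1]); a=(a+np.pi/2)%np.pi-np.pi/2
    print(s["clock"].__round__(2) if isinstance(s["clock"],float) else s["clock"],"pos",(s["position"]*1e3).round(1),"close-axis",round(a,4),"F",s["contact_force"].round(1),"w",round(s["grip_width"]*1e3,1),"ff",round(float(s["finger_force"]),1),"q6",s["joint_pos"][5].round(2))
E
python3 -c "from h import *;st()"
```

```text
2.1 pos [452.1 186.1 116. ] close-axis -0.0771 F [ 1.4 -0.2  0.1] w 95.0 ff 0.0 q6 0.33
```

play_rows:
  deltas: "-1 -1 -25 -0.002;0 0 -25 0;0 0 -25 0;0 0 -18 0;0 0 -12 0;0 0 -7 0;0 0 0 0"

```text
clock: 2.68
position: [0.4508, 0.1833, 0.0034]
orientation: [0.734, 0.679, -0.001, -0.001]
contact_force: [-0.5, 0.3, -0.1]
grip_width: 0.0954
finger_force: 0.0
```

play_rows:
  deltas: "0 0 0 0;0 0 0 0;0 0 0 0;0 0 0 0;0 0 0 0;0 0 0 0"
  hand: 0.6
  newtons: 30

```text
clock: 3.18
position: [0.4516, 0.1835, 0.005]
orientation: [0.734, 0.679, 0.0, 0.0]
contact_force: [0.0, 0.1, -0.3]
grip_width: 0.0606
finger_force: 0.0
```

```bash
python3 -c "from h import *;st()"
```

```text
3.18 pos [451.6 183.5   5. ] close-axis -0.079 F [ 0.   0.1 -0.3] w 60.6 ff 0.0 q6 0.33
```

```bash
python3 - <<'E'
from h import *
st()
a=bot.capture("top")["image"][:,:,::-1]; b=bot.capture("side")["image"][:,:,::-1]
st()
cv2.imwrite("pics/g1.png",np.hstack([cv2.resize(a[220:390,20:320],(500,283)),cv2.resize(b[80:300,160:360],(300,283))]))
E
```

```text
3.18 pos [451.6 183.5   5. ] close-axis -0.079 F [ 0.   0.1 -0.3] w 60.6 ff 0.0 q6 0.33
3.28 pos [451.5 183.5   4.8] close-axis -0.079 F [-0.4  0.6  0.4] w 58.3 ff 0.0 q6 0.33
```

View pics/g1.png

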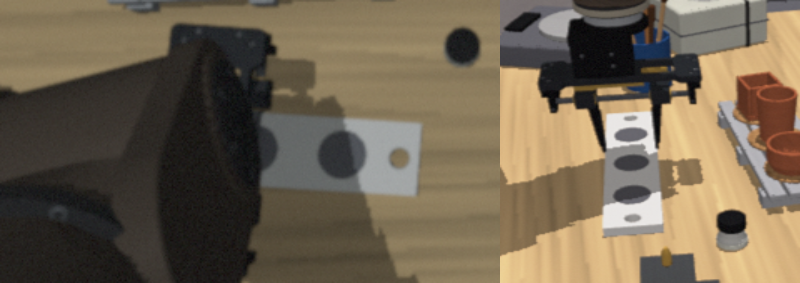

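```bash
python3 - <<'E'
from h import *
c=bot.capture("side");st()
cv2.imwrite("pics/g2.png",cv2.resize(c["image"][120:270,190:310,::-1],None,fx=4,fy=4,interpolation=cv2.INTER_CUBIC))
for z in (.0,.014,.03,.05): print(z,((proj(c,[(.42,.186,z),(.482,.181,z)])-[190,120])*4).round(0).tolist())
E
```

```text
3.33 pos [451.6 183.5   4.8] close-axis -0.079 F [-0.2 -0.  -0.9] w 57.3 ff 0.0 q6 0.33
0.0 [[163.0, 376.0], [296.0, 365.0]]
0.014 [[159.0, 351.0], [294.0, 340.0]]
0.03 [[155.0, 322.0], [291.0, 311.0]]
0.05 [[150.0, 284.0], [288.0, 274.0]]
```

View pics/g2.png

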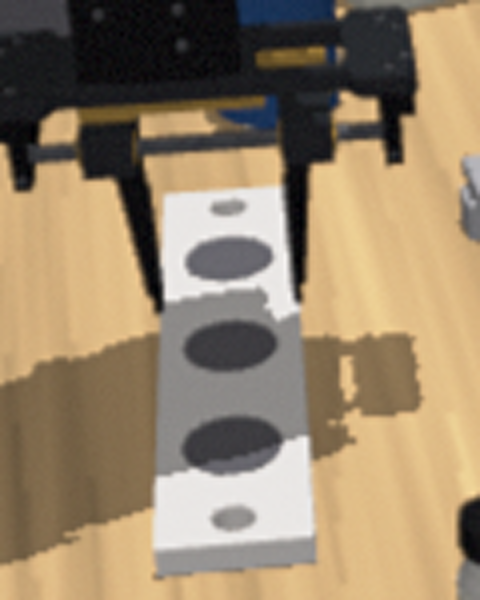

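The side view shows the fingertips at crop (158,310) and (298,300). They end about 30 mm above the table, over the board's edges, although the reported TCP z is 5 mm. The board has not moved. I'll reopen and go down in small steps, watching the force.

play_rows:
  deltas: "0 0 0 0;0 0 0 0;0 0 0 0;0 0 0 0;0 0 0 0;0 0 0 0"
  hand: 0.9

```text
clock: 3.83
position: [0.4515, 0.1835, 0.0046]
orientation: [0.734, 0.679, 0.0, 0.0]
contact_force: [-0.9, -0.0, -0.5]
grip_width: 0.0848
finger_force: 0.0
```

play_rows:
  deltas: "0 0 -3 0;0 0 -3 0;0 0 0 0"

```text
clock: 4.08
position: [0.4512, 0.1834, -0.0019]
orientation: [0.734, 0.679, -0.0, -0.0]
contact_force: [-0.4, 0.2, 0.2]
grip_width: 0.0856
finger_force: 0.0
```

```bash
python3 - <<'E'
from h import *
st()
c=bot.capture("side")
cv2.imwrite("pics/g3.png",cv2.resize(c["image"][120:270,190:310,::-1],None,fx=4,fy=4,interpolation=cv2.INTER_CUBIC))
st()
E
```

```text
4.08 pos [451.2 183.4  -1.9] close-axis -0.0789 F [-0.4  0.2  0.2] w 85.6 ff 0.0 q6 0.33
4.13 pos [451.3 183.4  -1.7] close-axis -0.079 F [-0.5  1.   0.6] w 85.5 ff 0.0 q6 0.33
```

View pics/g3.png

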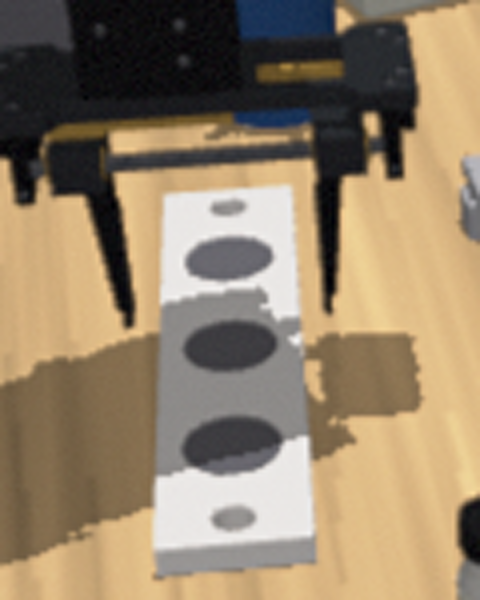

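Tips are now at (128,326) and (328,313), about 28 mm above the table while the reported z is -2. The finger height reading therefore seems about 30 mm off here. Going down under guard to find the table by force.

play_rows:
  deltas: "0 0 -8 0;0 0 -8 0;0 0 -4 0;0 0 0 0"

```text
clock: 4.47
position: [0.4509, 0.1833, -0.0226]
orientation: [0.734, 0.679, -0.001, -0.0]
contact_force: [-0.4, 0.8, 0.4]
grip_width: 0.0855
finger_force: 0.0
```

play_rows:
  deltas: "0 0 -1 0;0 0 -1 0;0 0 0 0"

```text
clock: 4.72
position: [0.4515, 0.1835, -0.0234]
orientation: [0.735, 0.679, 0.0, 0.0]
contact_force: [1.2, 0.6, -0.1]
grip_width: 0.0859
finger_force: 0.0
```

play_rows:
  deltas: "0 0 -1 0;0 0 -1 0;0 0 0 0"

```text
clock: 4.97
position: [0.4515, 0.1835, -0.0254]
orientation: [0.734, 0.679, 0.0, 0.0]
contact_force: [0.4, -0.0, 0.0]
grip_width: 0.0855
finger_force: 0.0
```

```bash
python3 - <<'E'
from h import *
st()
a=bot.capture("top")["image"][:,:,::-1];c=bot.capture("side")
cv2.imwrite("pics/g4.png",np.hstack([cv2.resize(c["image"][120:270,190:310,::-1],None,fx=4,fy=4,interpolation=cv2.INTER_CUBIC),cv2.resize(a[220:380,80:160],(300,600))]))
st()
E
```

```text
4.97 pos [451.5 183.5 -25.4] close-axis -0.0789 F [ 0.4 -0.   0. ] w 85.5 ff 0.0 q6 0.33
5.07 pos [451.5 183.5 -25.3] close-axis -0.079 F [-0.1 -0.6  0.6] w 85.6 ff 0.0 q6 0.33
```

View pics/g4.png

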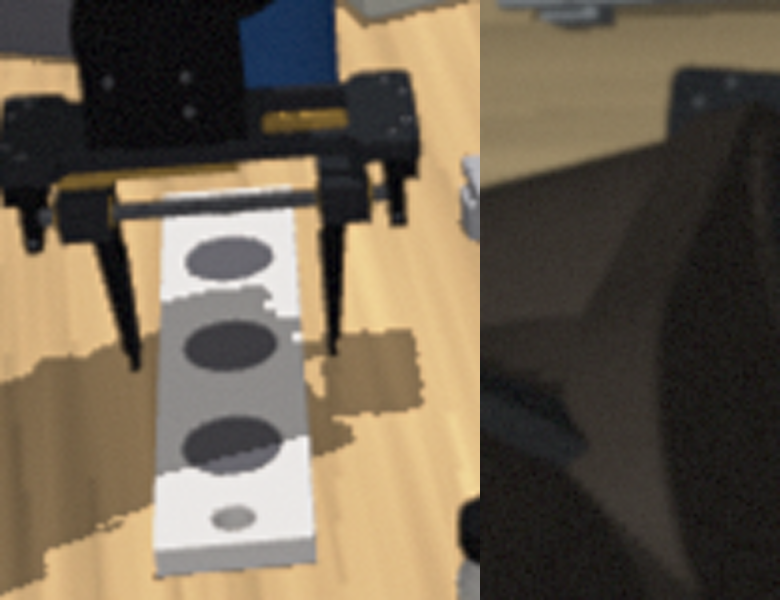

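Tips are at (135,368) and (333,353), about 5 mm above the table on both sides of the board. The height offset is 30 mm: true z = reported + 30. Gripping now.

play_rows:
  deltas: "0 1 -1.5 0;0 0 0 0;0 0 0 0;0 0 0 0;0 0 0 0;0 0 0 0;0 0 0 0"
  hand: 0.5
  newtons: 35

```text
clock: 5.65
position: [0.4514, 0.1844, -0.0269]
orientation: [0.734, 0.679, -0.0, -0.0]
contact_force: [-0.4, 0.2, -0.3]
grip_width: 0.0654
finger_force: 35.0
```

play_rows:
  deltas: "0 0 4 0;0 0 8 0;0 0 12 0;0 0 15 0;0 0 15 0;0 0 15 0;0 0 15 0;0 0 10 0;0 0 6 0;0 0 0 0;0 0 0 0"

```text
clock: 6.57
position: [0.4515, 0.1844, 0.0733]
orientation: [0.734, 0.679, 0.0, 0.0]
contact_force: [0.5, -0.3, -1.8]
grip_width: 0.0656
finger_force: 35.0
```

```bash
python3 -c "from h import *;st()"
```

```text
6.57 pos [451.5 184.4  73.3] close-axis -0.0791 F [ 0.5 -0.3 -1.8] w 65.6 ff 35.0 q6 0.33
```

play_rows:
  deltas: "0 -8 0 0;0 -16 0 0;0 -25 0 0;1 -30 0 0;0 -34 0 0;1 -34 0 0;0 -34 0 0;1 -34 0 0;0 -34 0 0;0 -34 0 0;0 -34 0 0;0 -30 0 0"

```text
clock: 7.57
position: [0.4536, -0.1649, 0.0725]
orientation: [0.735, 0.678, -0.0, -0.001]
contact_force: [0.4, 0.6, -2.3]
grip_width: 0.065
finger_force: 35.0
```

play_rows:
  deltas: "0 -18 0 -0.005;0 -10 0 -0.005;0 -5 0 -0.005;0 0 -10 0;0 0 -10 0;0 0 -5 0;0 0 0 0;0 0 0 0"

```text
clock: 8.23
position: [0.4543, -0.1946, 0.0476]
orientation: [0.739, 0.674, -0.0, -0.001]
contact_force: [0.5, 0.5, -2.4]
grip_width: 0.0652
finger_force: 35.0
```

```bash
python3 - <<'E'
from h import *
st()
a=bot.capture("top");c=bot.capture("side");np.savez("pics/t5.npz",**a);np.savez("pics/s5.npz",**c)
cv2.imwrite("pics/g5.png",np.hstack([cv2.resize(c["image"][210:480,200:350,::-1],(333,600),interpolation=cv2.INTER_CUBIC),cv2.resize(a["image"][250:390,300:410,::-1],(467,600),interpolation=cv2.INTER_CUBIC)]))
E
```

```text
8.23 pos [ 454.3 -194.6   47.6] close-axis -0.0928 F [ 0.5  0.5 -2.4] w 65.2 ff 35.0 q6 -0.45
```

View pics/g5.png

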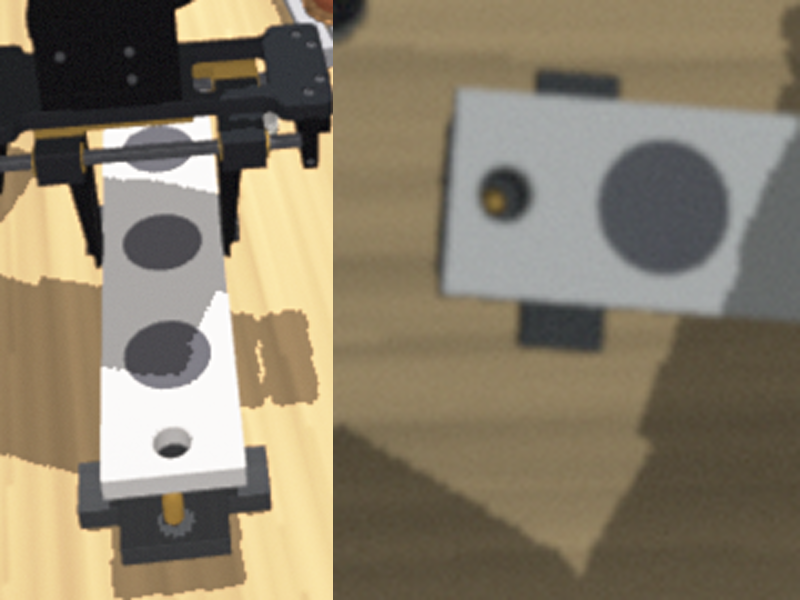

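The board is level and hangs over the stand. The left hole (top view crop 504,194) has its dowel tip at (492,199). The right hole (side view 172,441) is above its dowel base (175,522). Working out the offsets.

```bash
python3 - <<'E'
from h import *
a=dict(np.load("pics/t5.npz"));c=dict(np.load("pics/s5.npz"))
kt=lambda p:np.array([(p[0]-333)*110/467+300,p[1]*140/600+250]); ks=lambda p:np.array([p[0]*.45+200,p[1]*.45+210])
H=unproj(a,kt((504,194)),.0885)[0];S=unproj(a,kt((664,207)),.0885)[0];D=unproj(a,kt((492,199)),.054)[0]
print("left hole",H,"spot",S,"dist",np.hypot(*(H-S)[:2]),"dowel",D)
H2=unproj(c,ks((172,441)),.0885)[0];D2=unproj(c,ks((175,522)),.03)[0]
S2=unproj(c,ks((167,355)),.0885)[0];M=unproj(c,ks((163,242)),.0885)[0]
print("right hole",H2,"spot",S2,np.hypot(*(H2-S2)[:2]),"mid",M,"dowel",D2)
E
```

```text
left hole [ 0.46601779 -0.06208609  0.0885    ] spot [ 0.46108147 -0.11454497  0.0885    ] dist 0.05269062337278652 dowel [ 0.4647989  -0.06183181  0.054     ]
right hole [ 0.44476125 -0.32588568  0.0885    ] spot [ 0.44914431 -0.27460361  0.0885    ] 0.05146904017044822 mid [ 0.45736479 -0.19502803  0.0885    ] dowel [ 0.44189674 -0.32971549  0.03      ]
```

play_rows:
  deltas: "-1.5 -0.5 -8 0;0 0 -8 0;0 0 -5 0;0 0 -3 0;0 0 -3 0;0 0 0 0"

```text
clock: 8.83
position: [0.4528, -0.1959, 0.0205]
orientation: [0.74, 0.673, -0.0, -0.0]
contact_force: [-0.3, 0.1, -1.8]
grip_width: 0.065
finger_force: 35.0
```

play_rows:
  deltas: "0 0 -3 0;0 0 -3 0;0 0 -3 0;0 0 0 0"

```text
clock: 9.17
position: [0.4528, -0.1959, 0.0117]
orientation: [0.74, 0.673, -0.0, -0.0]
contact_force: [-0.4, 0.4, -3.3]
grip_width: 0.0652
finger_force: 35.0
```

play_rows:
  deltas: "0 0 -3 0;0 0 -2 0;0 0 -2 0;0 0 0 0"

```text
clock: 9.5
position: [0.4529, -0.196, 0.0048]
orientation: [0.74, 0.673, -0.0, -0.0]
contact_force: [0.6, 0.0, -1.3]
grip_width: 0.0653
finger_force: 35.0
```

play_rows:
  deltas: "0 0 -1 0;0 0 -1 0;0 0 0 0;0 0 0 0"

```text
clock: 9.83
position: [0.453, -0.196, 0.0032]
orientation: [0.74, 0.673, 0.0, 0.0]
contact_force: [-0.0, 1.2, -2.1]
grip_width: 0.0651
finger_force: 35.0
```

play_rows:
  deltas: "0 0 0 0;0 0 0 0;0 0 0 0;0 0 0 0;0 0 0 0;0 0 0 0;0 0 0 0"
  hand: 1

```text
clock: 10.42
position: [0.453, -0.196, 0.0032]
orientation: [0.74, 0.673, 0.0, 0.0]
contact_force: [-0.3, -0.0, 0.1]
grip_width: 0.0947
finger_force: 0.0
```

play_rows:
  deltas: "0 0 10 0;0 0 20 0;0 0 30 0;0 0 40 0;10 30 30 0;10 36 10 0;16 36 10 0.03;16 36 10 0.03;16 36 0 0.03;16 36 0 0.03;16 36 0 0.01;16 36 0 0"

```text
clock: 11.42
position: [0.5688, 0.0867, 0.1629]
orientation: [0.694, 0.72, 0.0, 0.0]
contact_force: [0.2, -1.8, 0.6]
grip_width: 0.0953
finger_force: 0.0
```

```bash
python3 - <<'E'
from h import *
st()
a=bot.capture("top");c=bot.capture("side");np.savez("pics/t6.npz",**a);np.savez("pics/s6.npz",**c)
cv2.imwrite("pics/g6.png",np.hstack([cv2.resize(c["image"][250:480,200:350,::-1],(391,600),interpolation=cv2.INTER_CUBIC),cv2.resize(a["image"][200:400,300:540,::-1],(400,600),interpolation=cv2.INTER_CUBIC)]))
E
```

```text
11.42 pos [568.8  86.7 162.9] close-axis 0.0369 F [ 0.2 -1.8  0.6] w 95.3 ff 0.0 q6 -0.0
```

View pics/g6.png

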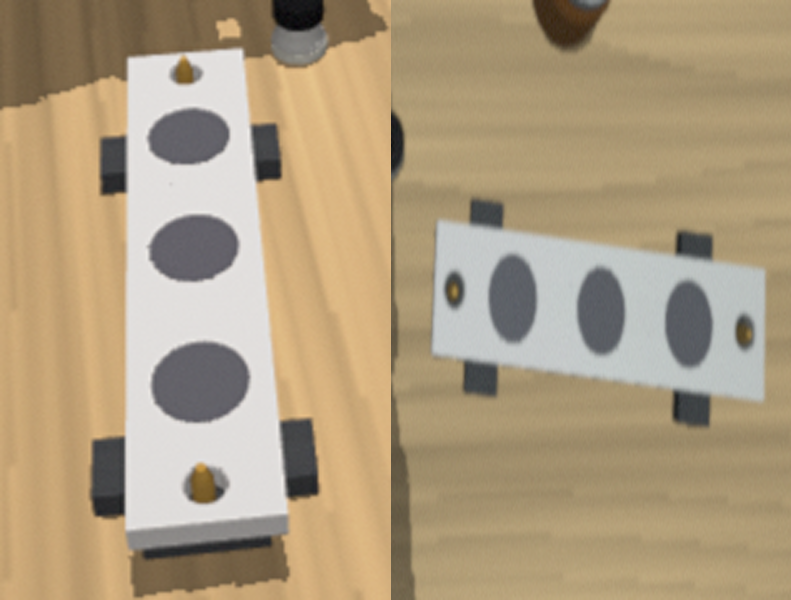

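The board is seated: in the side view, brass tips show through both holes at (184,70) and (204,482). The top view agrees at (454,290) and (744,333). Next I refine the pot poses by fitting rim edges, and measure the spots.

```bash
cat >> h.py <<'E'
from itertools import product
def rimfit(cs,shape,x0,rng=6,yaws=(0.,)):
    G=[]
    for c in cs:
        g=cv2.GaussianBlur(c["image"],(0,0),.8).astype(np.float32)
        G.append(np.sqrt(sum(cv2.Sobel(g[...,k],-1,1,0)**2+cv2.Sobel(g[...,k],-1,0,1)**2 for k in range(3))))
    def sc(q):
        t=0
        for c,g in zip(cs,G):
            p=proj(c,pose(q[0],q[1],q[2],shape)).astype(np.float32)
            t+=cv2.remap(g,p[None,:,0],p[None,:,1],cv2.INTER_LINEAR).mean()/g.mean()
        return t
    r=np.arange(-rng,rng+.1,.5)*1e-3
    best=max(((sc((x0[0]+a,x0[1]+b,y)),x0[0]+a,x0[1]+b,y) for a,b,y in product(r,r,yaws)))
    return [round(float(v),4) for v in best]
def circ(d,z,n=120):
    t=np.linspace(0,2*np.pi,n,endpoint=False); return np.c_[d/2*np.cos(t),d/2*np.sin(t),0*t+z]
def square(w,z,n=30):
    u=np.linspace(-w/2,w/2,n); o=0*u+w/2
    return np.r_[np.c_[u,o,0*u+z],np.c_[u,-o,0*u+z],np.c_[o,u,0*u+z],np.c_[-o,u,0*u+z]]
E
python3 - <<'E'
from h import *
t=dict(np.load("pics/top0.npz"));s=dict(np.load("pics/side0.npz"))
for nm,sh,x0,y in(("beaker",circ(.05,.106),(.6324,.1799),(0,)),("bowl",circ(.062,.072),(.6312,.1006),(0,)),("sq",square(.048,.088),(.6271,.2605),np.arange(0,.24,.02))):
    print(nm,"top",rimfit([t],sh,x0,6,y),"side",rimfit([s],sh,x0,6,y),"both",rimfit([t,s],sh,x0,6,y))
for n in "ts":
    c=dict(np.load(f"pics/{n}6.npz"));g=cv2.cvtColor(c["image"],cv2.COLOR_RGB2GRAY).astype(int)
    for L in(80,0,-80): print(n,L,rimfit([c],circ(.044,.044),pose(.453,-.196,-.094,(0,L/1e3,0))[0],6))
E
```

```text
beaker top [4.9239, 0.6324, 0.1814, 0.0] side [5.2595, 0.6354, 0.1754, 0.0] both [9.2719, 0.6349, 0.1774, 0.0]
bowl top [5.4139, 0.6327, 0.1021, 0.0] side [5.1082, 0.6347, 0.0991, 0.0] both [10.1253, 0.6327, 0.1021, 0.0]
sq top [5.7581, 0.6286, 0.2615, 0.14] side [7.0327, 0.6301, 0.256, 0.18] both [11.8213, 0.6286, 0.261, 0.16]
t 80 [13.4711, 0.4605, -0.1154, 0.0]
t 0 [13.53, 0.453, -0.1945, 0.0]
t -80 [13.2864, 0.4455, -0.2741, 0.0]
s 80 [12.8343, 0.4625, -0.1159, 0.0]
s 0 [12.7983, 0.455, -0.1955, 0.0]
s -80 [12.6051, 0.4475, -0.2751, 0.0]
```

play_rows:
  deltas: "10 24 0 0.02;10 29 0 0.02;10 29 0 0.02;10 29 0 0.02;10 29 0 0.02;9 21 0 0.013;0 10 0 0;0 0 -10 0;0 0 -20 0;0 0 -20 0;0 0 -5 0;0 0 0 0"

```text
clock: 12.52
position: [0.6264, 0.254, 0.1054]
orientation: [0.653, 0.757, -0.001, -0.001]
contact_force: [0.4, -0.4, 0.8]
grip_width: 0.0952
finger_force: 0.0
```

```bash
python3 - <<'E'
from h import *
st()
c=bot.capture("side")
cv2.imwrite("pics/g7.png",cv2.resize(c["image"][60:240,270:420,::-1],(500,600),interpolation=cv2.INTER_CUBIC))
E
```

```text
12.52 pos [626.4 254.  105.4] close-axis 0.1478 F [ 0.4 -0.4  0.8] w 95.2 ff 0.0 q6 0.14
```

View pics/g7.png

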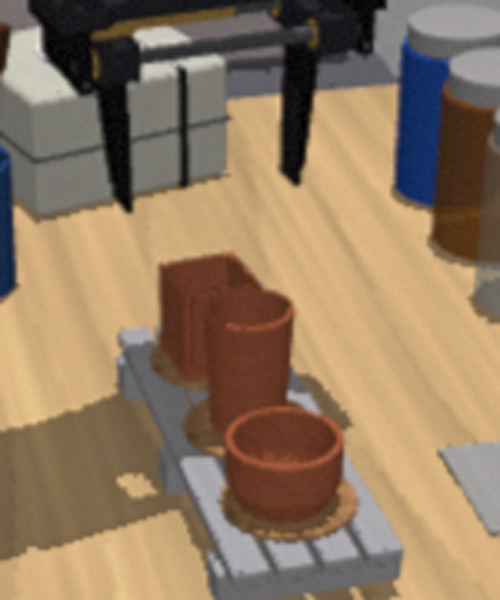

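The fingers straddle the square pot: tips at crop (123,210) and (293,185), pot rim around (212,270). Checking tip height at this pose.

```bash
python3 - <<'E'
from h import *
s=dict(np.load("pics/side0.npz"))
a=.148
for z in(.105,.125,.135,.145):print(z,((proj(s,pose(.6264,.254,a,[(-.05,0,z),(.05,0,z)]))-[270,60])/.3).round(0).tolist())
E
```

```text
0.105 [[119.0, 266.0], [283.0, 237.0]]
0.125 [[118.0, 233.0], [284.0, 205.0]]
0.135 [[118.0, 217.0], [284.0, 189.0]]
0.145 [[117.0, 200.0], [284.0, 172.0]]
```

play_rows:
  deltas: "2 4 -15 0;0 0 -20 0;0 0 -20 0;0 0 -18 0;0 0 -10 0;0 0 -4 0;0 0 0 0;0 0 0 0"

```text
clock: 13.23
position: [0.6301, 0.2598, 0.0207]
orientation: [0.653, 0.758, 0.001, 0.0]
contact_force: [-0.1, -0.2, -1.6]
grip_width: 0.0952
finger_force: 0.0
```

play_rows:
  deltas: "0 0 0 0;0 0 0 0;0 0 0 0;0 0 0 0;0 0 0 0;0 0 0 0;0 0 0 0;0 0 0 0;0 0 0 0;0 0 0 0"
  hand: 0.3
  newtons: 15

```text
clock: 14.07
position: [0.6296, 0.2596, 0.0198]
orientation: [0.653, 0.758, 0.0, 0.0]
contact_force: [0.5, -0.0, -0.2]
grip_width: 0.0481
finger_force: 15.0
```

play_rows:
  deltas: "0 0 4 0;0 0 10 0;0 0 15 0;0 0 20 0;0 0 20 0;0 0 12 0;0 0 4 0;0 0 0 0"

```text
clock: 14.73
position: [0.6299, 0.2597, 0.106]
orientation: [0.653, 0.758, 0.001, 0.0]
contact_force: [0.5, -0.4, -2.2]
grip_width: 0.0484
finger_force: 15.0
```

play_rows:
  deltas: "-12 -5 0 0;-25 -15 0 -0.022;-30 -25 0 -0.022;-30 -32 0 -0.022;-11 -35 0 -0.022;-11 -35 0 -0.022;-11 -35 0 -0.022;-11 -35 0 -0.022;-11 -35 0 -0.022;-11 -35 0 -0.022;-11 -35 0 -0.022;-11 -35 0 -0.022"

```text
clock: 15.73
position: [0.4447, -0.0971, 0.1041]
orientation: [0.74, 0.673, -0.0, -0.001]
contact_force: [0.2, 0.4, -1.4]
grip_width: 0.0476
finger_force: 15.0
```

play_rows:
  deltas: "0 -35 0 0;0 -35 0 0;0 -35 0 0;0 -35 0 0;0 -20 0 0;0 -12 0 0;0 -5 -5 0;0 0 -10 0;0 0 -15 0;0 0 -15 0;0 0 -5 0;0 0 0 0"

```text
clock: 16.73
position: [0.4454, -0.2709, 0.0532]
orientation: [0.739, 0.674, -0.0, -0.002]
contact_force: [-0.2, -0.1, -1.9]
grip_width: 0.0483
finger_force: 15.0
```

```bash
python3 -c "from h import *;st()"
```

```text
16.73 pos [ 445.4 -270.9   53.2] close-axis -0.0917 F [-0.2 -0.1 -1.9] w 48.3 ff 15.0 q6 -0.58
```

play_rows:
  deltas: "0 -3.5 -8 0;0 0 -7 0;0 0 -3 0;0 0 -2 0;0 0 0 0;0 0 0 0"

```text
clock: 17.23
position: [0.4461, -0.2763, 0.0349]
orientation: [0.739, 0.673, 0.0, 0.0]
contact_force: [-0.8, -0.6, -1.7]
grip_width: 0.048
finger_force: 15.0
```

play_rows:
  deltas: "0 0 -1 0;0 0 -1 0;0 0 -1 0;0 0 0 0"

```text
clock: 17.57
position: [0.446, -0.2762, 0.0318]
orientation: [0.739, 0.673, 0.0, 0.0]
contact_force: [-0.2, 0.1, -2.6]
grip_width: 0.0478
finger_force: 15.0
```

play_rows:
  deltas: "-0.5 1.5 0 0;0 0 -1 0;0 0 -0.8 0;0 0 0 0;0 0 0 0"

```text
clock: 17.98
position: [0.4455, -0.2748, 0.03]
orientation: [0.739, 0.673, 0.0, -0.0]
contact_force: [0.3, -0.1, -1.2]
grip_width: 0.0482
finger_force: 15.0
```

play_rows:
  deltas: "0 0 0 0;0 0 0 0;0 0 0 0;0 0 0 0;0 0 0 0;0 0 0 0;0 0 0 0"
  hand: 0.9

```text
clock: 18.57
position: [0.4456, -0.2748, 0.0301]
orientation: [0.739, 0.673, 0.0, 0.0]
contact_force: [-0.1, 0.7, 0.7]
grip_width: 0.0844
finger_force: 0.0
```

play_rows:
  deltas: "0 0 10 0;0 0 25 0;0 0 35 0;0 0 35 0;5 20 15 0;10 30 0 0.01;18 34 0 0.01;18 34 0 0.01;18 34 0 0.01;18 34 0 0.02;18 34 0 0.02;18 34 0 0.02"

```text
clock: 19.57
position: [0.5691, -0.0188, 0.151]
orientation: [0.704, 0.71, 0.0, 0.0]
contact_force: [-0.1, -0.2, 0.3]
grip_width: 0.0854
finger_force: 0.0
```

```bash
python3 - <<'E'
from h import *
st()
t=bot.capture("top");s=bot.capture("side");np.savez("pics/t8.npz",**t);np.savez("pics/s8.npz",**s)
y=np.arange(-.2,.05,.02)
for c in(t,s): print(rimfit([c],square(.048,.098),(.4465,-.2746),8,y))
for c in(t,s): print("beaker",rimfit([c],circ(.05,.106),(.634,.1785),6))
E
```

```text
19.57 pos [569.1 -18.8 151. ] close-axis 0.0081 F [-0.1 -0.2  0.3] w 85.4 ff 0.0 q6 -0.16
[9.369, 0.4455, -0.2701, -0.08]
[9.1165, 0.448, -0.2731, -0.1]
beaker [7.169, 0.6315, 0.182, 0.0]
beaker [7.0077, 0.6345, 0.1765, 0.0]
```

```bash
python3 - <<'E'
from h import *
out=[]
for n,cen in(("t",(480,315)),("s",(280,415))):
    c=dict(np.load(f"pics/{n}8.npz")); k=7; im=c["image"][:,:,::-1]
    x0,y0=cen[0]-28,cen[1]-42
    z=cv2.resize(im[y0:y0+84,x0:x0+56],None,fx=k,fy=k,interpolation=cv2.INTER_CUBIC)
    q=(.4455,-.2741) if n=="t" else (.4475,-.2751)
    for zz,col in((.044,(0,255,0)),(.098,(255,255,0))):
        L=np.array([(a,b,zz) for a,b in((.024,.024),(.024,-.024),(-.024,-.024),(-.024,.024))])
        p=((proj(c,pose(*q,-.094,L))-[x0,y0]+.5)*k).astype(int); cv2.polylines(z,[p],True,col,1)
    out.append(z)
cv2.imwrite("pics/g8.png",np.hstack(out))
E
```

```text
(no output)
```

View pics/g8.png

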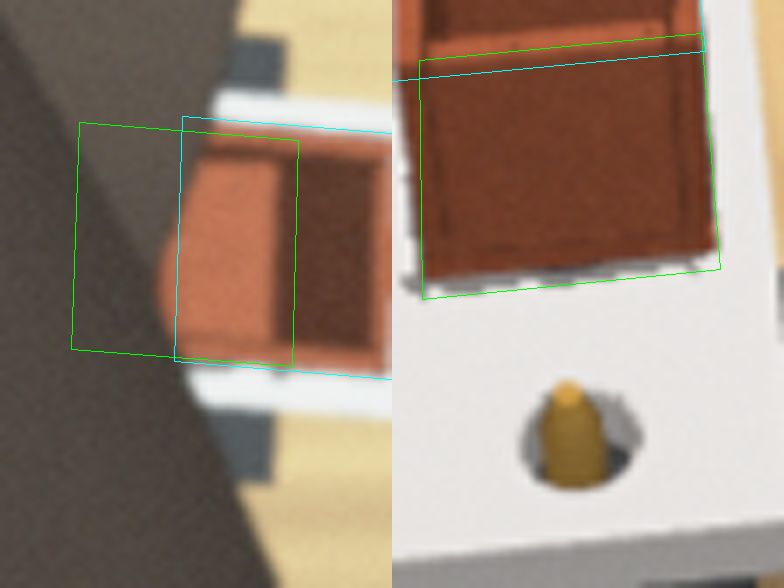

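The side view shows the pot's front base edge at (425,275)-(718,248), against green (423,298)-(720,268) for a centred pot. The pot therefore sits about 4 mm too far in +y, and the top rim fit also says +4. I'll regrip it and shift -4 mm.

play_rows:
  deltas: "-10 -15 0 -0.01;-15 -30 0 -0.015;-16 -34 0 -0.015;-16 -34 0 -0.015;-16 -34 0 -0.015;-16 -34 0 -0.015;-16 -34 0 -0.015;-13 -24 0 0;-5.5 -14 0 0;0 0 -10 0;0 0 -10 0;0 0 0 0"

```text
clock: 20.67
position: [0.4442, -0.2727, 0.1282]
orientation: [0.739, 0.673, -0.0, -0.001]
contact_force: [0.4, 0.3, -1.3]
grip_width: 0.0855
finger_force: 0.0
```

play_rows:
  deltas: "0 0 -15 0;0 0 -25 0;0 0 -25 0;0 0 -20 0;0 0 -10 0;0 0 -6 0;0 0 0 0;0 0 0 0"

```text
clock: 21.33
position: [0.4455, -0.2736, 0.0296]
orientation: [0.739, 0.674, 0.0, 0.0]
contact_force: [0.3, -0.3, -0.3]
grip_width: 0.0855
finger_force: 0.0
```

play_rows:
  deltas: "0 0 0 0;0 0 0 0;0 0 0 0;0 0 0 0;0 0 0 0;0 0 0 0;0 0 0 0;0 0 0 0;0 0 0 0"
  hand: 0.3

```text
clock: 22.08
position: [0.4451, -0.2738, 0.0292]
orientation: [0.739, 0.673, 0.0, 0.0]
contact_force: [-0.2, 0.7, 2.6]
grip_width: 0.048
finger_force: 15.0
```

```bash
python3 -c "from h import *;st()"
```

```text
22.08 pos [ 445.1 -273.8   29.2] close-axis -0.093 F [-0.2  0.7  2.6] w 48.0 ff 15.0 q6 -0.59
```

play_rows:
  deltas: "0 0 2 0;0 0 2 0;0 -2 0 0;0.4 -2 0 0;0 0 0 0;0 0 -1.5 0;0 0 -1.5 0;0 0 -0.7 0;0 0 0 0;0 0 0 0"

```text
clock: 22.92
position: [0.4454, -0.2777, 0.0292]
orientation: [0.739, 0.673, 0.0, -0.0]
contact_force: [-0.3, 0.3, -2.0]
grip_width: 0.0477
finger_force: 15.0
```

play_rows:
  deltas: "0 0 0 0;0 0 0 0;0 0 0 0;0 0 0 0;0 0 0 0;0 0 0 0;0 0 0 0"
  hand: 0.9

```text
clock: 23.5
position: [0.4455, -0.2778, 0.0293]
orientation: [0.739, 0.673, 0.0, 0.0]
contact_force: [0.6, 0.2, 0.1]
grip_width: 0.0845
finger_force: 0.0
```

play_rows:
  deltas: "0 0 10 0;0 0 25 0;0 0 35 0;0 0 35 0;5 20 20 0;10 30 0 0.01;18 34 0 0.01;18 34 0 0.01;18 34 0 0.02;18 34 0 0.02;18 34 0 0.02;18 34 0 0.02"

```text
clock: 24.5
position: [0.569, -0.0218, 0.1553]
orientation: [0.701, 0.713, 0.0, 0.0]
contact_force: [-0.5, 0.1, -0.3]
grip_width: 0.0855
finger_force: 0.0
```

```bash
python3 - <<'E'
from h import *
st()
s=bot.capture("side");np.savez("pics/s9.npz",**s);t=bot.capture("top");np.savez("pics/t9.npz",**t)
y=np.arange(-.2,.05,.02)
for c in(t,s): print(rimfit([c],square(.048,.098),(.4465,-.2746),8,y))
# front base edge only
u=np.linspace(-.024,.024,40);print("base",rimfit([s],np.c_[u,0*u-.024,0*u+.0445],(.4475,-.2751),6,(-.094,)))
E
```

```text
24.5 pos [569.  -21.8 155.3] close-axis 0.018 F [-0.5  0.1 -0.3] w 85.5 ff 0.0 q6 -0.17
[10.4828, 0.445, -0.2741, -0.08]
[9.3376, 0.448, -0.2771, -0.1]
base [11.243, 0.446, -0.2776, -0.094]
```

play_rows:
  deltas: "4 15 0 0.02;9 28 0 0;9 32 0 0;9 34 0 0;9 34 0 0;9 31 0 0;9 20 0 0;6 10 0 0;0 0 -10 0;0 0 -20 0;0 0 -10 0;0 0 0 0"

```text
clock: 25.6
position: [0.6309, 0.1785, 0.1117]
orientation: [0.694, 0.72, -0.002, -0.001]
contact_force: [-0.7, -0.3, 0.3]
grip_width: 0.0859
finger_force: 0.0
```

play_rows:
  deltas: "0 0 0 0;0 0 -20 0;0 0 -25 0;0 0 -25 0;0 0 -15 0;0 0 -8 0;0 0 -3 0;0 0 0 0;0 0 0 0"

```text
clock: 26.35
position: [0.6332, 0.1801, 0.0196]
orientation: [0.694, 0.72, 0.001, 0.001]
contact_force: [-0.2, -0.3, 0.0]
grip_width: 0.0856
finger_force: 0.0
```

```bash
python3 - <<'E'
from h import *
st()
s=bot.capture("side")
cv2.imwrite("pics/g9.png",cv2.resize(s["image"][80:240,270:420,::-1],(560,597),interpolation=cv2.INTER_CUBIC))
E
```

```text
26.35 pos [633.2 180.1  19.6] close-axis 0.0368 F [-0.2 -0.3  0. ] w 85.6 ff 0.0 q6 0.14
```

View pics/g9.png

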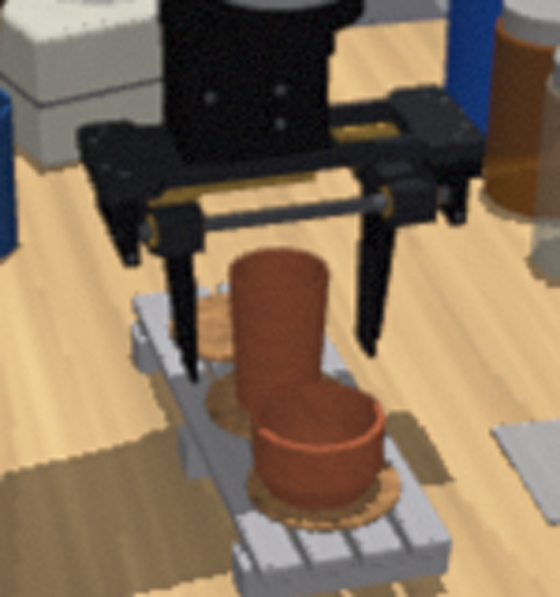

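The fingers straddle the beaker, tips at (195,380) and (370,352). Shifting +2 mm in y and gripping.

play_rows:
  deltas: "0 2 0 0;0 0 0 0;0 0 0 0;0 0 0 0;0 0 0 0;0 0 0 0;0 0 0 0;0 0 0 0;0 0 0 0;0 0 0 0"
  hand: 0.3

```text
clock: 27.23
position: [0.6326, 0.1822, 0.0184]
orientation: [0.694, 0.72, 0.0, 0.0]
contact_force: [1.4, -0.1, 0.5]
grip_width: 0.0488
finger_force: 15.0
```

play_rows:
  deltas: "0 0 4 0;0 0 10 0;0 0 15 0;0 0 20 0;0 0 20 0;0 0 12 0;0 0 4 0;0 0 0 0;0 0 0 0"

```text
clock: 27.98
position: [0.632, 0.1822, 0.1028]
orientation: [0.694, 0.72, -0.0, -0.0]
contact_force: [0.7, -0.1, -0.7]
grip_width: 0.0491
finger_force: 15.0
```

```bash
python3 -c "
from h import *
st();t=bot.capture('top');s=bot.capture('side')
for z in(.191,):
  for c in(t,s):print(rimfit([c],circ(.05,z),(.633,.182),10))"
```

```text
27.98 pos [632.  182.2 102.8] close-axis 0.037 F [ 0.7 -0.1 -0.7] w 49.1 ff 15.0 q6 0.14
[2.1453, 0.64, 0.183, 0.0]
[4.9695, 0.6345, 0.177, 0.0]
```

play_rows:
  deltas: "-12 -5 0 0;-25 -15 0 -0.013;-30 -25 0 -0.013;-30 -32 0 -0.013;-11.5 -35 0 -0.013;-11.5 -35 0 -0.013;-11.5 -35 0 -0.013;-11.5 -35 0 -0.013;-11.5 -35 0 -0.013;-11.5 -35 0 -0.013;-11.5 -35 0 -0.013;-1.5 -30 0 0"

```text
clock: 29.08
position: [0.4528, -0.1697, 0.1027]
orientation: [0.74, 0.673, -0.0, -0.001]
contact_force: [0.5, 0.2, -0.6]
grip_width: 0.0486
finger_force: 15.0
```

play_rows:
  deltas: "0 -16 0 0;0 -8 0 0;0 -2 -10 0;0 0 -15 0;0 0 -15 0;0 0 -15 0;0 0 -8 0;0 0 -5 0;0 0 0 0;0 0 0 0"

```text
clock: 29.92
position: [0.4551, -0.1938, 0.0354]
orientation: [0.739, 0.674, -0.0, -0.0]
contact_force: [0.3, 0.2, -1.6]
grip_width: 0.0485
finger_force: 15.0
```

```bash
python3 -c "
from h import *
st()"
```

```text
29.92 pos [ 455.1 -193.8   35.4] close-axis -0.0923 F [ 0.3  0.2 -1.6] w 48.5 ff 15.0 q6 -0.44
```

play_rows:
  deltas: "-2 -2 -2 0;0 0 -2 0;0 0 -1.5 0;0 0 -1 0;0 0 0 0;0 0 0 0"

```text
clock: 30.42
position: [0.453, -0.1962, 0.0289]
orientation: [0.739, 0.673, 0.0, 0.0]
contact_force: [0.1, 0.1, -1.0]
grip_width: 0.0488
finger_force: 15.0
```

```bash
python3 -c "
from h import *
st()"
```

```text
30.42 pos [ 453.  -196.2   28.9] close-axis -0.0931 F [ 0.1  0.1 -1. ] w 48.8 ff 15.0 q6 -0.45
```

play_rows:
  deltas: "0 0 -0.7 0;0 0 0 0;0 0 0 0"

```text
clock: 30.67
position: [0.4531, -0.1962, 0.0283]
orientation: [0.739, 0.673, 0.0, 0.0]
contact_force: [-0.0, -0.0, 1.5]
grip_width: 0.049
finger_force: 15.0
```

play_rows:
  deltas: "0 0 0 0;0 0 0 0;0 0 0 0;0 0 0 0;0 0 0 0;0 0 0 0;0 0 0 0"
  hand: 0.9

```text
clock: 31.25
position: [0.453, -0.1962, 0.0281]
orientation: [0.739, 0.673, 0.0, 0.0]
contact_force: [-0.1, 0.9, -0.2]
grip_width: 0.0845
finger_force: 0.0
```

play_rows:
  deltas: "0 0 10 0;0 0 25 0;0 0 35 0;0 0 35 0;5 15 25 0;12 28 0 0.01;18 28 0 0.01;20 30 0 0.01;20 30 0 0.02;20 30 0 0.02;20 30 0 0.03;20 30 0 0.03"

```text
clock: 32.25
position: [0.5886, 0.0266, 0.1591]
orientation: [0.693, 0.721, 0.0, 0.0]
contact_force: [-0.2, -0.5, 1.3]
grip_width: 0.0855
finger_force: 0.0
```

```bash
python3 - <<'E'
from h import *
st()
t=bot.capture("top");s=bot.capture("side");np.savez("pics/t10.npz",**t);np.savez("pics/s10.npz",**s)
for n,c in(("t",t),("s",s)): print(n,"rim",rimfit([c],circ(.05,.116),(.454,-.195),9),"bowl",rimfit([c],circ(.062,.072),(.633,.102),7),"spotL",rimfit([c],circ(.044,.044),(.4615,-.1157),6))
out=[]
for n,cen,q,q2 in(("t",(428,310),(.453,-.1945),(.4455,-.2741)),("s",(275,375),(.455,-.1955),(.4475,-.2751))):
    c={"t":t,"s":s}[n]; k=6; im=c["image"][:,:,::-1]
    x0,y0=(cen[0]-42,cen[1]-50) if n=="t" else (cen[0]-24,cen[1]-60)
    w,h=(84,100) if n=="t" else (48,100)
    z=cv2.resize(im[y0:y0+h,x0:x0+w],None,fx=k,fy=k,interpolation=cv2.INTER_CUBIC)
    for P,col in((pose(*q,0,circ(.05,.116)),(255,255,0)),(pose(*q,0,circ(.042,.044)),(0,255,0)),(pose(*q2,-.094,np.array([(a,b,.044) for a,b in((.024,.024),(.024,-.024),(-.024,-.024),(-.024,.024))])),(0,255,0))):
        cv2.polylines(z,[((proj(c,P)-[x0,y0]+.5)*k).astype(int)],True,col,1)
    out.append(z)
cv2.imwrite("pics/g10.png",np.hstack(out))
E
```

```text
32.25 pos [588.6  26.6 159.1] close-axis 0.0385 F [-0.2 -0.5  1.3] w 85.5 ff 0.0 q6 -0.11
t rim [13.077, 0.4535, -0.195, 0.0] bowl [0.5773, 0.64, 0.1055, 0.0] spotL [5.9166, 0.46, -0.1147, 0.0]
s rim [9.5405, 0.456, -0.199, 0.0] bowl [5.2977, 0.6355, 0.0975, 0.0] spotL [6.0268, 0.4575, -0.1142, 0.0]
```

View pics/g10.png

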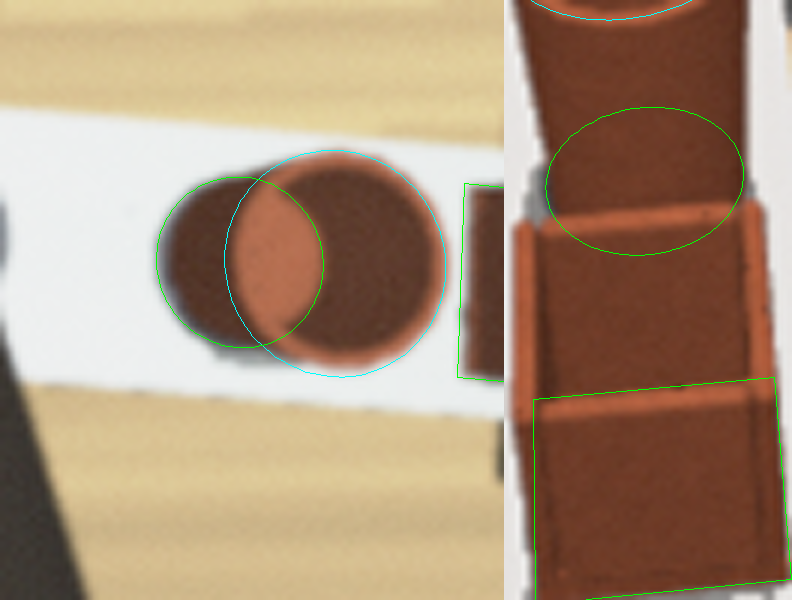

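The beaker's base and rim match the centred outlines in the top view (base circle about 240,262, rim 338,262). The square pot's base matches its green outline in both views. Now the bowl.

play_rows:
  deltas: "5 8 0 0;10 18 0 0;10 20 0 0;10 18 0 0;7 9 0 0;3 3 0 0;0 0 -15 0;0 0 -25 0;0 0 -20 0;0 0 -5 0;0 0 0 0;0 0 0 0"
  hand: 1

```text
clock: 33.35
position: [0.6333, 0.1002, 0.094]
orientation: [0.694, 0.72, 0.0, 0.0]
contact_force: [0.3, 0.4, -0.6]
grip_width: 0.095
finger_force: 0.0
```

```bash
python3 -c "
from h import *
st()
s=bot.capture('side')
print(rimfit([s],circ(.062,.072),(.633,.102),7))"
```

```text
33.35 pos [633.3 100.2  94. ] close-axis 0.0363 F [ 0.3  0.4 -0.6] w 95.0 ff 0.0 q6 0.02
[5.2841, 0.6355, 0.099, 0.0]
```

play_rows:
  deltas: "0 2.5 -15 0;0 0 -22 0;0 0 -18 0;0 0 -12 0;0 0 -6 0;0 0 -2 0;0 0 0 0;0 0 0 0"

```text
clock: 34.07
position: [0.6336, 0.1034, 0.0192]
orientation: [0.694, 0.72, 0.001, 0.001]
contact_force: [0.3, 0.7, 0.3]
grip_width: 0.0952
finger_force: 0.0
```

play_rows:
  deltas: "0 0 0 0;0 0 0 0;0 0 0 0;0 0 0 0;0 0 0 0;0 0 0 0;0 0 0 0;0 0 0 0"
  hand: 0.4

```text
clock: 34.73
position: [0.633, 0.1034, 0.0182]
orientation: [0.694, 0.72, 0.0, 0.0]
contact_force: [0.3, 0.4, -0.0]
grip_width: 0.0603
finger_force: 15.0
```

play_rows:
  deltas: "0 0 4 0;0 0 10 0;0 0 15 0;0 0 20 0;0 0 15 0;0 0 5 0;0 0 0 0;0 0 0 0"

```text
clock: 35.4
position: [0.6327, 0.1033, 0.087]
orientation: [0.694, 0.72, -0.0, 0.0]
contact_force: [0.7, 0.1, -0.6]
grip_width: 0.0602
finger_force: 15.0
```

```bash
python3 -c "
from h import *
st()"
```

```text
35.4 pos [632.7 103.3  87. ] close-axis 0.0371 F [ 0.7  0.1 -0.6] w 60.2 ff 15.0 q6 0.02
```

play_rows:
  deltas: "-8 -6 0 0;-18 -15 0 -0.013;-24 -24 0 -0.013;-25 -30 0 -0.013;-25 -32 0 -0.013;-25 -34 0 -0.013;-22 -32 0 -0.013;-15 -24 0 -0.013;-7 -14 0 -0.013;-3 -6 0 -0.013;0 -2 0 -0.013;0 0 0 0"

```text
clock: 36.4
position: [0.4612, -0.1152, 0.0868]
orientation: [0.74, 0.673, -0.0, -0.0]
contact_force: [0.2, -0.3, -1.5]
grip_width: 0.0603
finger_force: 15.0
```

play_rows:
  deltas: "0 0 -10 0;0 0 -15 0;0 0 -15 0;0 0 -8 0;0 0 -4 0;0 0 0 0;0 0 0 0"

```text
clock: 36.98
position: [0.4616, -0.1149, 0.0353]
orientation: [0.739, 0.674, 0.0, 0.0]
contact_force: [0.3, -0.6, -0.9]
grip_width: 0.0604
finger_force: 15.0
```

```bash
python3 - <<'E'
from h import *
st()
t=bot.capture("top");s=bot.capture("side")
a=cv2.resize(t["image"][255:365,310:420,::-1],(450,450),interpolation=cv2.INTER_CUBIC);b=cv2.resize(s["image"][210:320,210:290,::-1],(327,450),interpolation=cv2.INTER_CUBIC)
cv2.imwrite("pics/g11.png",np.hstack([a,b]))
E
```

```text
36.98 pos [ 461.6 -114.9   35.3] close-axis -0.0924 F [ 0.3 -0.6 -0.9] w 60.4 ff 15.0 q6 -0.29
```

View pics/g11.png

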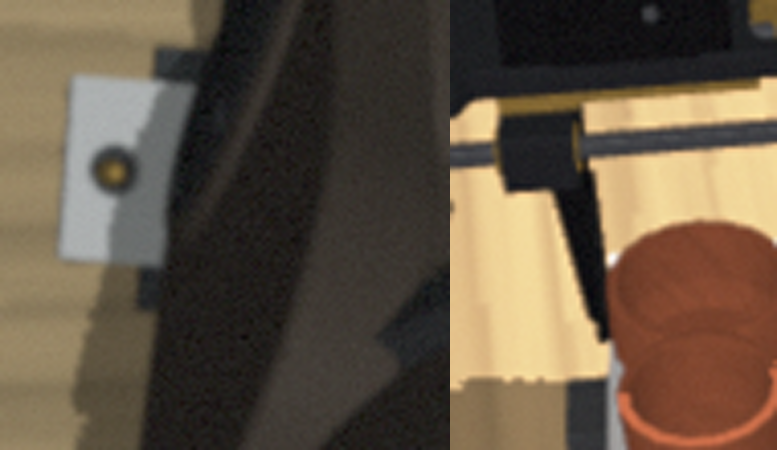

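The bowl hangs level in the fingers, rim at (695,270) behind the beaker. Lowering.

play_rows:
  deltas: "-1 -1 -2 0;0 0 -2 0;0 0 -1.5 0;0 0 -1 0;0 0 -0.7 0;0 0 0 0;0 0 0 0"

```text
clock: 37.67
position: [0.4602, -0.1163, 0.0282]
orientation: [0.739, 0.673, 0.0, 0.0]
contact_force: [-1.8, 0.4, 4.1]
grip_width: 0.0603
finger_force: 15.0
```

play_rows:
  deltas: "0 0 0 0;0 0 0 0;0 0 0 0;0 0 0 0;0 0 0 0;0 0 0 0;0 0 0 0"
  hand: 1

```text
clock: 38.25
position: [0.4603, -0.1162, 0.0279]
orientation: [0.739, 0.673, 0.0, 0.0]
contact_force: [-0.1, 0.0, -0.5]
grip_width: 0.0944
finger_force: 0.0
```

play_rows:
  deltas: "0 0 10 0;0 0 25 0;0 0 35 0;0 0 35 0;5 15 25 0;12 28 0 0;18 30 0 0;20 34 0 0;20 34 0 0;20 34 0 0;20 34 0 0;0 34 0 0"

```text
clock: 39.25
position: [0.5778, 0.1287, 0.1576]
orientation: [0.739, 0.673, 0.001, 0.0]
contact_force: [-0.8, -0.8, 0.1]
grip_width: 0.0951
finger_force: 0.0
```

```bash
python3 - <<'E'
from h import *
st()
t=bot.capture("top");s=bot.capture("side");np.savez("pics/t12.npz",**t);np.savez("pics/s12.npz",**s)
for n,c in(("t",t),("s",s)): print(n,"beaker",rimfit([c],circ(.05,.116),(.454,-.195),9),"bowl",rimfit([c],circ(.062,.082),(.4615,-.1157),9),"sq",rimfit([c],square(.048,.098),(.4465,-.2746),8,np.arange(-.16,0,.02)))
S={"t":[(.4605,-.1154),(.453,-.1945),(.4455,-.2741)],"s":[(.4625,-.1159),(.455,-.1955),(.4475,-.2751)]}
out=[]
for n,c,(x0,y0,w,h) in(("t",t,(320,255,210,110)),("s",s,(205,255,120,200))):
    k=450/210 if n=="t" else 2.9
    z=cv2.resize(c["image"][y0:y0+h,x0:x0+w,::-1],None,fx=k,fy=k,interpolation=cv2.INTER_CUBIC)
    for q,d in zip(S[n],(.048,.042,.048)):
        L=circ(d,.044) if q!=S[n][2] else square(d,.044)[[0,29,59,30]]
        cv2.polylines(z,[((proj(c,pose(*q,-.094,L))-[x0,y0]+.5)*k).astype(int)],True,(0,255,0),1)
    out.append(z)
H=max(o.shape[0] for o in out); out=[cv2.copyMakeBorder(o,0,H-o.shape[0],0,0,cv2.BORDER_CONSTANT) for o in out]
cv2.imwrite("pics/g12.png",np.hstack(out))
E
```

```text
39.25 pos [577.8 128.7 157.6] close-axis -0.0932 F [-0.8 -0.8  0.1] w 95.1 ff 0.0 q6 0.2
t beaker [10.171, 0.4535, -0.195, 0.0] bowl [11.908, 0.4595, -0.1152, 0.0] sq [10.0742, 0.4455, -0.2736, -0.1]
s beaker [5.22, 0.456, -0.2035, 0.0] bowl [7.1735, 0.462, -0.1212, 0.0] sq [9.3185, 0.448, -0.2771, -0.1]
```

View pics/g12.png

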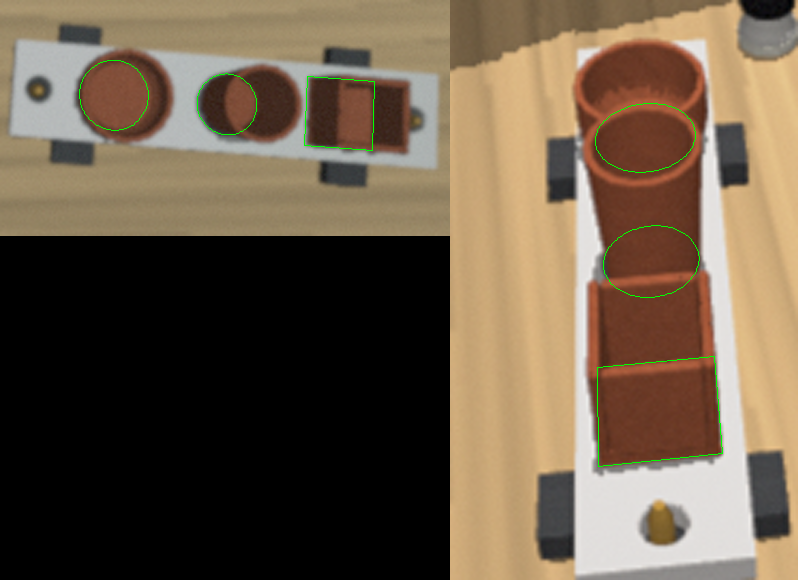

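All three pots stand upright on their spots. Their bases match the projected outlines, and the top rim fits are within about 1 mm. The board is seated and the arm is clear, so I'm handing in.

```bash
python3 -c "
from rig import bot
print(bot.hand_in())"
```

```text
the job is handed in; nothing more can be done
None
```

The job is handed in, with no verdict returned: at about 39 s of the 106 s allowed, the board was down on both dowels and the pots stood upright in reverse order (bowl left, beaker middle, square right), within about 1 mm of their spots from above. The side camera's rim fits read 2–8 mm off and I put that down to camera error; I never touched either jar.

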